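# Slide a fixing plate along the fence into the corner of a drill jig

### The job

Load the drill jig: with your fingertips push the loose aluminium plate flat up against the fence, then slide it along, keeping it against the fence all the way, under the drill-bush arm until it sits fully home in the corner, flush with both the fence and the end stop. Do not pick the plate up, and leave the finished plates, the seam roller and the tin where they are. Finish with the hand clear of everything.

Things in the scene. Friction and masses are not known exactly. Their poses are not given: they have to be found in the camera images.
- jig: drill jig screwed to the bench, does not move: plywood board 240 (x) x 380 (y) x 18 mm thick with an aluminium fence, a steel end stop and a blue bush arm. Origin under the board's centre at bench height; x points across the board to the fence, y along the fence to the end stop, z up. Fence face at x = +60 mm, stop face at y = +130 mm; apart from these and the arm the board is flat
- fence (a point): on the fence's straight face, mid-length, at board height (18 mm above the bench); jig axes. The face looks along -x of the jig, is 299 mm long (jig y = -175 to +124 mm) and rises 20 mm above the board; the bar is 30 mm wide. A 6 mm chip gap is left between its end and the stop
- corner (a point): the inside corner at board height (18 mm above the bench) where the planes of fence face and end-stop face meet; jig axes. The steel end stop rises 20 mm above the board and its face reaches from jig x = -6 to +90 mm. The seated plate's centre lies 25 mm from this point along -x and 50 mm along -y of the jig
- bush (a point): lower mouth of the steel drill bush (22 mm diameter), 38 mm above the bench, hanging from the blue arm over the corner; the plate's top (33 mm) passes below it. The arm covers jig x = +14 to +118, y = +95 to +125 mm, from 50 to 62 mm above the bench; the bush's top is also at 62 mm. The arm's riser block stands behind the fence
- plate: the loose aluminium plate to load, 50 (x) x 100 (y) x 15 mm thick, 140 to 240 g, lying flat on the board, clear of fence and stop. Origin: centre of its underside; y runs along its length, within about 30 degrees of the jig's y. Its +x long edge goes to the fence, its +y end to the stop. A dark countersunk hole near its -y end. A light push slides it (under 3 N)
- finished: two finished plates stacked on the front of the jig board near the end stop's end, 50 (x) x 100 (y) x 30 mm, with two dark holes on top; loose, must stay where it is. Origin at the centre of its underside
- roller: seam roller lying on the bench beyond the board's end-stop end (+y): pale wooden handle, steel fork, red wheel 36 mm in diameter; 180 mm long along its x (from x = -120 to +62 mm), 36 mm high; loose, must stay where it is. Origin on the bench below the fork
- paste: small steel tin of cutting paste with a yellow lid, 48 mm in diameter, 45 mm high, standing on the bench behind the fence side of the board; loose, must stay where it is. Origin at the centre of its underside
There are look-alikes about, which are no part of the job. What is shaped like the plate but purple, red or yellow is not meant.

How it is judged:
By the outcome, as a careful person would: the job done as asked, in the order asked, and still so for the second after the job is handed in, with the robot touching nothing.
It also fails if it takes over 64 s, if anything falls off the work surface, if the arm or the gripper's body presses on something with over 40 N, if the wrist force passes 120 N, or if a joint passes its speed limit or range.

### The arm

A 7-joint arm with a two-finger parallel gripper is mounted at the origin on the work surface. World frame = base frame: x ahead of the robot, y to its left, z up, the work surface at z = 0. Lengths are in m, angles in degrees, forces in N, time in s.
With the tool pointing down it reaches from about 0.425 to 0.875 m from the base axis. Payload 4.7 kg.
Tool frame: the origin (TCP) lies midway between the tips of the shut fingers; the grasp point (between the pads) lies 19 mm behind it; z points along the fingers, x is the direction in which the jaws open and shut, and the axes are right-handed (so a half turn about z gives the same grasp; the last joint's range is limited). The gripper opens to 87 mm and grips with 3 to 60 N. Pads are 19 mm wide; open, the fingers measure 117 mm over their backs; the gripper's body (75 mm by 190 mm) begins 51 mm behind the grasp point.
Start: joints at [63.948, 18.392, -4.016, 83.108, 1.295, 78.541, -3.26], TCP at [0.294, -0.58, 0.223] pointing down, gripper open.
Joint ranges: [-163.93, 163.93], [-17.29, 119.83], [-79.2, 71.16], [3.27, 140.29], [-89.18, 269.18], [5.43, 117.66], [-154.24, 154.24]. Speed limits (degrees/s): [147.25, 147.25, 180, 180, 180, 180, 180].

### API

Orientations are given as [roll, pitch, yaw] about the fixed x, y, z axes, in that order (R = Rz(yaw) Ry(pitch) Rx(roll)).
In Python, from cell import telemetry, optics, env gives the robot as it stands.
- The arm moves only by the tool arm_command, never from a script. Its arguments are lists of equal length, an entry for each row: "translation": the shift along the tool's x, y, z in cm, a list of three; "twist": the turn about the tool's z in degrees. In form: {"translation": [[x, y, z], ...], "twist": [twist, ...]}. A call has 1 to 10 rows; each row shifts and turns the pose as measured when the row begins, along the tool's axes as they then stand; what a row does not reach is not made up. A row lasts 1/8 s, in which the tool goes at most 62.5 mm and 10.7 degrees, less where a joint would pass 70% of its speed; a pose out of reach is approached as far as the arm can. A call is refused whole if a number of a shift passes 6.25 or a number of a turn 10.7, either way. A call with a gripper value outside its range is refused whole. "grip" is the opening in per cent of the stroke, from 0 (shut) to 100 (fully open), set as the call begins (left out, the last holds). The fingers move at their own pace and stop on an object; "force" is the grip in N (left out, the last holds). Time passes only in rows, so rows that do not move let the fingers close. It gives the time, the measured TCP pose, the force and the opening at its end, in the units of the state.
- telemetry.get_obs(): the state, without advancing time (a new reading comes with each control period).
- optics.read_camera(name): name is "scene" or "side" or "wrist"; returns a dict with "img" (400x640x3 uint8, blue, green, red), "fx", "fy", "cx", "cy" (pixels), "extrinsics" (4x4, takes a point from camera to world coordinates); the wrist camera has in their place "hand_eye" (4x4, takes a point from camera to tool coordinates, whose origin is the TCP and whose axes are the tool frame's). Camera axes: x right, y up, looking along -z (the intrinsics and any distortion apply to the point x, -y, -z); pixel columns grow to the right and rows downward; lengths in m; the calibration is good to about 2 mm. A picture is of the moment at which its call begins: read the wrist's pose just before it. There is no depth.
- env.sign_off(): hands the job in, once; it reports no verdict.
The state is a dict: "time_s": time; "qpos": joint angles; "joint_velocities": joint speeds; "effort": joint torques, N m; "tool_pos": TCP position; "tool_rot": TCP orientation; "force": force on the tool from outside, world axes, zero at the start; "wrist_torque": the same for the moment, N m; "grip_width": finger opening in m.
Only numpy, scipy, OpenCV 4.12 (cv2) and the standard library are available. Lean on these libraries where they do the work, as an engineer would, in place of code of your own. Each camera call takes 0.05 s, during which the arm holds its last target. There are 200 camera calls.

## Working session

There is one attempt and no reset: what is moved stays moved. The work goes in short steps, Python scripts to look and compute and a tool call to move; the robot and the scene stay as the last step left them, time stands still between calls to the robot, and variables do not carry over. Pictures are saved under pics/ and viewed, about 8 in all and at most 12, crops included, and the job is handed in when it is done.

Besides the shell and the picture viewer there is one more tool, called after ">>>" in YAML: its name, and indented under it one key for each argument. arm_command: Moves the arm, as the interface text tells. Its arguments: {"type":"object","properties":{"translation":{"type":"array","items":{"type":"array","items":{"type":"number"}}},"twist":{"type":"array","items":{"type":"number"}},"grip":{"type":"number"},"force":{"type":"number"}},"required":["translation","twist"]}

```bash
mkdir -p pics; cat > h.py <<'E'
import numpy as np, cv2
from scipy.spatial.transform import Rotation as R
from cell import telemetry, optics, env
def pose(o):
    T=np.eye(4);T[:3,:3]=R.from_euler('xyz',o['tool_rot'],degrees=True).as_matrix();T[:3,3]=o['tool_pos'];return T
def shot(n,f=None):
    T=pose(telemetry.get_obs());c=optics.read_camera(n)
    c['E']=np.array(c['extrinsics']) if 'extrinsics' in c else T@np.array(c['hand_eye'])
    c['K']=np.array([[c['fx'],0,c['cx']],[0,c['fy'],c['cy']],[0,0,1.]])
    if f: cv2.imwrite('pics/'+f+'.png',c['img'])
    np.savez('cam_'+(f or n),E=c['E'],K=c['K']); return c
def load(f): d=np.load('cam_'+f+'.npz');return d['E'],d['K']
def ray(f,p):
    E,K=load(f);d=np.linalg.inv(K)@[p[0],p[1],1];return E[:3,3],E[:3,:3]@(d*[1,-1,-1])
def onz(f,p,z): o,d=ray(f,p);return o+d*(z-o[2])/d[2]
def tri(f1,p1,f2,p2):
    o1,d1=ray(f1,p1);o2,d2=ray(f2,p2);s=np.linalg.lstsq(np.c_[d1,-d2],o2-o1,rcond=None)[0]
    a=o1+d1*s[0];b=o2+d2*s[1];return (a+b)/2,np.linalg.norm(a-b)
def proj(f,P):
    E,K=load(f);q=(np.linalg.inv(E)@np.r_[P,1])[:3]*[1,-1,-1];q=K@q;return q[:2]/q[2]
E
python3 - <<'E'
from h import *
for n in ['scene','side','wrist']:
    c=shot(n,n+'1');print(n,[k for k in c],c['E'][:3,3].round(3),c['K'][0,0], c.get('dist'))
print(telemetry.get_obs())
E
```

```text
scene ['img', 'fx', 'fy', 'cx', 'cy', 'extrinsics', 'E', 'K'] [ 1.298 -0.     0.787] 395.39906790201763 None
side ['img', 'fx', 'fy', 'cx', 'cy', 'extrinsics', 'E', 'K'] [0.331 0.611 0.827] 375.8747576621841 None
wrist ['img', 'fx', 'fy', 'cx', 'cy', 'hand_eye', 'E', 'K'] [ 0.365 -0.544  0.384] 322.7682281594019 None
{'time_s': 0.15, 'qpos': array([63.94709667, 18.42966434, -4.01406458, 83.15776866,  1.29388446,
       78.54057099, -3.26180415]), 'joint_velocities': array([ 0.13454763, -0.10799234, -0.10437513, -0.28776294, -0.02244154,
       -0.02321858, -0.01894446]), 'effort': array([-5.01496361e-04, -4.91795075e+01, -4.04756768e-01, -3.12876570e+01,
       -6.38884376e-02,  4.04658972e-02,  7.91980779e-05]), 'tool_pos': array([ 0.2934514 , -0.57953119,  0.2217179 ]), 'tool_rot': array([ 1.79995638e+02,  8.28579529e-02, -6.31411488e+01]), 'force': array([ 0.38570298,  0.03428251, -0.12245645]), 'wrist_torque': array([-0.02005875, -0.01185588, -0.0088411 ]), 'grip_width': 0.08660184543974035}
```

View pics/scene1.png

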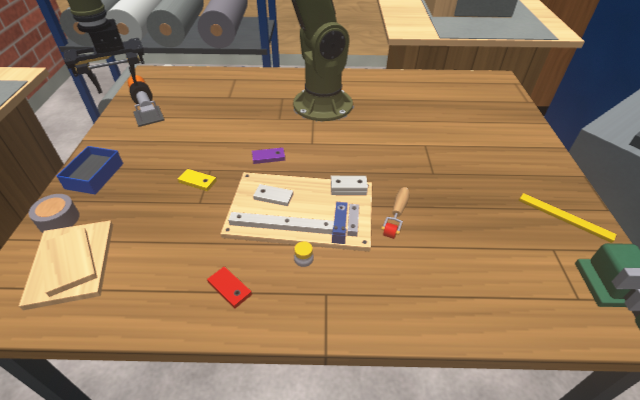

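View pics/side1.png

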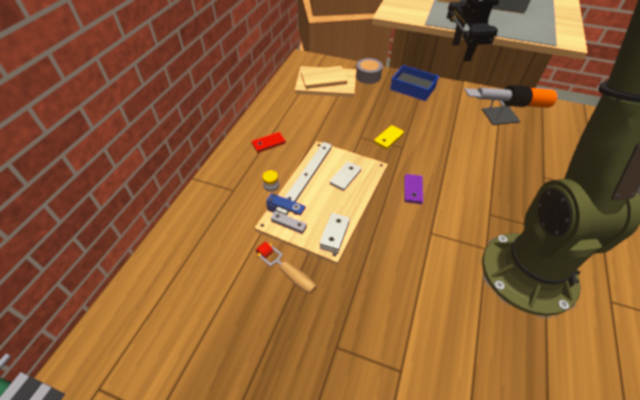

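Scene view: the candidates are the silver plate on the board at (273,195), the purple block (268,155), yellow (197,179), red (229,286) and the finished stack (349,185). I choose the silver single plate with one hole at (273,195). It lies on the board, between the fence (bottom edge) and the robot. In the side view it is at (346,176). I'll enlarge both crops to check.

```bash
python3 - <<'E'
import cv2
a=cv2.imread('pics/scene1.png')[165:255,215:415];cv2.imwrite('pics/sc_c.png',cv2.resize(a,None,fx=4,fy=4,interpolation=cv2.INTER_CUBIC))
a=cv2.imread('pics/side1.png')[135:285,245:395];cv2.imwrite('pics/si_c.png',cv2.resize(a,None,fx=4,fy=4,interpolation=cv2.INTER_CUBIC))
E
```

```text
(no output)
```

View pics/sc_c.png

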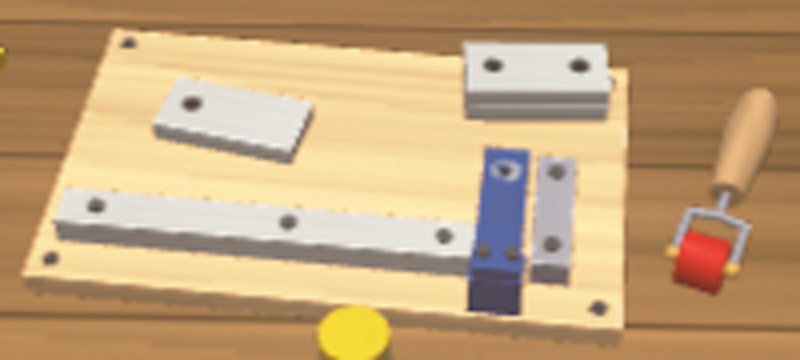

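View pics/si_c.png

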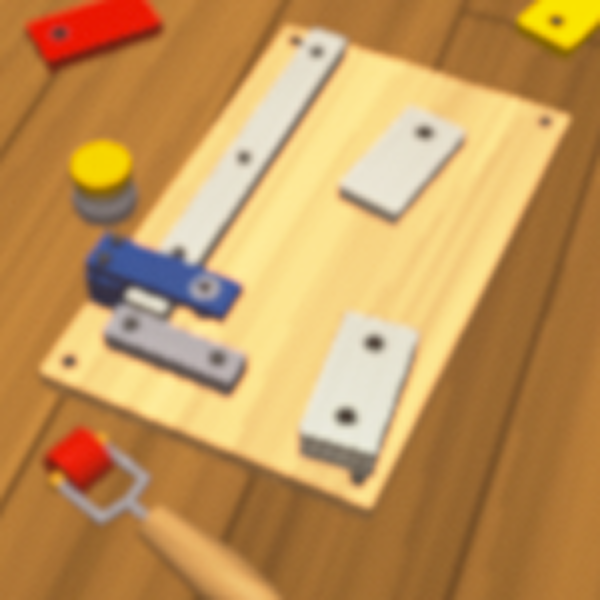

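Scene crop: the board corners are at (112,28), (628,68), (622,325) and (25,272). The plate's top corners are at about (182,78), (313,103), (292,152) and (155,124), with its hole at (192,104) toward -y, so the choice is right. The side crop shows the same things: board (290,22), (570,115), (373,510), (40,372), and plate top (412,106), (466,130), (396,213), (340,187).

```bash
cat > m.py <<'E'
from h import *
from scipy.optimize import least_squares
sc=lambda x,y:((x+.5)/4-.5+215,(y+.5)/4-.5+165)
si=lambda x,y:((x+.5)/4-.5+245,(y+.5)/4-.5+135)
A=[(112,28),(628,68),(622,325),(25,272),(182,78),(313,103),(292,152),(155,124)]
B=[(570,115),(373,510),(40,372),(290,22),(466,130),(396,213),(340,187),(412,106)]
P=[]
for a,b in zip(A,B):
    p,e=tri('scene1',sc(*a),'side1',si(*b));P.append(p);print(p.round(4),round(e,4))
def fit(model,obs,x0):
    def f(q):
        r=[]
        for m,o in zip(model,obs):
            c,s=np.cos(q[2]),np.sin(q[2]);w=[q[0]+c*m[0]-s*m[1],q[1]+s*m[0]+c*m[1],m[2]]
            for n,p in o: r+=list(proj(n,w)-p)
        return r
    s=least_squares(f,x0);return s.x,np.sqrt(np.mean(s.fun**2))
def both(i,j):return [[('scene1',sc(*a)),('side1',si(*b))] for a,b in zip(A[i:j],B[i:j])]
h=.018
qj,e=fit([(-.12,-.19,h),(-.12,.19,h),(.12,.19,h),(.12,-.19,h)],both(0,4),[.6,-.1,0]);print('jig',qj[:2],np.degrees(qj[2]),e)
h=.033
qp,e=fit([(-.025,-.05,h),(-.025,.05,h),(.025,.05,h),(.025,-.05,h)],both(4,8),[.6,-.1,0]);print('plate',qp[:2],np.degrees(qp[2]),e)
c,s=np.cos(qj[2]),np.sin(qj[2]);d=qp[:2]-qj[:2];print('plate in jig',c*d[0]+s*d[1],-s*d[0]+c*d[1],np.degrees(qp[2]-qj[2]))
np.save('jig',qj)
E
python3 m.py
```

```text
[ 0.4125 -0.2338  0.0171] 0.0016
[0.4455 0.1459 0.0162] 0.0007
[0.6839 0.1238 0.0175] 0.0018
[ 0.6491 -0.2544  0.0189] 0.0032
[ 0.4801 -0.1734  0.0322] 0.0022
[ 0.5036 -0.0789  0.0314] 0.0003
[ 0.5494 -0.0904  0.0293] 0.0006
[ 0.5254 -0.1863  0.0303] 0.0013
jig [ 0.54784971 -0.0543884 ] -5.178902315623615 0.39710097267928046
plate [ 0.51519931 -0.13152551] -14.04484529540814 0.5183623519159613
plate in jig -0.025554260481011913 -0.07976943050489564 -8.865942979784524
```

```bash
cat > go.py <<'E'
import sys
from h import *
# usage: go.py jx jy z(mm) yaw_jig -> remaining shift in tool axes (cm) and twist
q=np.load('jig.npy');o=telemetry.get_obs();T=pose(o);c,s=np.cos(q[2]),np.sin(q[2]);Rj=np.array([[c,-s],[s,c]])
p=Rj.T@(T[:2,3]-q[:2]);yw=o['tool_rot'][2]-np.degrees(q[2])
print('t',o['time_s'],'now jig mm',(p*1e3).round(1),'z',round(T[2,3]*1e3,1),'yaw_jig',round(yw,2),'rot',o['tool_rot'].round(2),'F jig',(Rj.T@o['force'][:2]).round(2),'Fz',o['force'][2].round(2),'w',o['grip_width'])
if len(sys.argv)>4:
    jx,jy,z,a=map(float,sys.argv[1:5]);t=np.r_[q[:2]+Rj@[jx/1e3,jy/1e3],z/1e3]
    print('shift now-yaw cm',(100*T[:3,:3].T@(t-T[:3,3])).round(2),'twist',round(-(a-yw),2))
    Tt=R.from_euler('xyz',[180,0,a+np.degrees(q[2])],degrees=True).as_matrix()
    print('shift at target yaw cm',(100*Tt.T@(t-T[:3,3])).round(2))
E
python3 go.py -80 -78 120 -90
```

```text
t 0.15 now jig mm [-206. -546.] z 221.7 yaw_jig -57.96 rot [ 1.800e+02  8.000e-02 -6.314e+01] F jig [0.38 0.07] Fz -0.12 w 0.08660184543974035
shift now-yaw cm [-32.97 -35.5   10.22] twist 32.04
shift at target yaw cm [-46.8  -12.6   10.17]
```

>>> arm_command:
  translation:
    - [0, 0, 0]
    - [0, 0, 0]
    - [0, 0, 0]
    - [0, 0, 0]
    - [-5.2, -1.4, 0]
    - [-5.2, -1.4, 0]
    - [-5.2, -1.4, 0]
    - [-5.2, -1.4, 0]
  twist: [8, 8, 8, 8, 0, 0, 0, 0]
  grip: 60

```text
time_s: 1.15
tool_pos: [0.3698, -0.3764, 0.2175]
tool_rot: [179.6, 0.3, -96.8]
force: [0.9, 0.7, 0.4]
grip_width: 0.0522
```

```bash
python3 go.py -80 -78 120 -90
```

```text
t 1.15 now jig mm [-148.3 -336.7] z 217.5 yaw_jig -91.6 rot [179.64   0.27 -96.78] F jig [0.81 0.81] Fz 0.38 w 0.05221892520214062
shift now-yaw cm [-26.01  -6.17   9.83] twist -1.6
shift at target yaw cm [-25.87  -6.83   9.75]
```

>>> arm_command:
  translation:
    - [-5.2, -1.3, 1]
    - [-5.2, -1.3, 1]
    - [-5.2, -1.3, 2]
    - [-5.2, -1.3, 2]
    - [-4, -1.3, 2]
    - [0, 0, 0]
  twist: [-1.6, 0, 0, 0, 0, 0]

```text
time_s: 1.9
tool_pos: [0.4605, -0.1222, 0.1361]
tool_rot: [179.8, 0.2, -94.6]
force: [-1.0, -1.4, 0.5]
grip_width: 0.0519
```

```bash
python3 go.py -80 -78 100 -90; python3 -c "
from h import *
c=shot('wrist','w2')"
```

```text
t 1.9 now jig mm [-80.9 -75.5] z 136.1 yaw_jig -89.47 rot [179.78   0.22 -94.65] F jig [-0.89 -1.46] Fz 0.52 w 0.05185887756363792
shift now-yaw cm [ 0.27 -0.1   3.61] twist 0.53
shift at target yaw cm [ 0.25 -0.09  3.61]
```

View pics/w2.png

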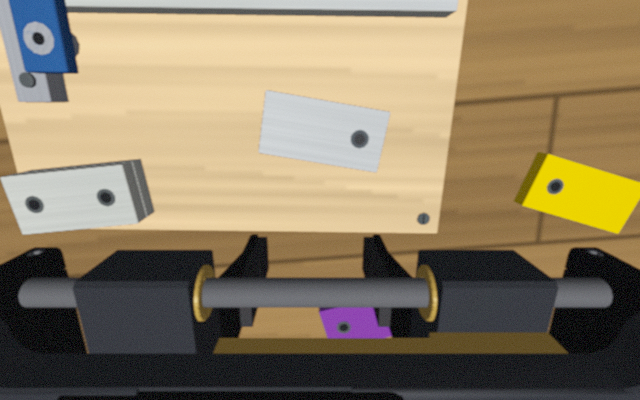

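Wrist view: the plate's top corners are at (267,91), (390,112), (377,171) and (259,152), with its hole at (360,139). The fence's foot line runs from about (75,12) to (455,15), and the fingertips are at (256,238) and (372,238), lined up behind the plate.

```bash
cat >> h.py <<'E'
def tojig(p):
    q=np.load('jig.npy');c,s=np.cos(q[2]),np.sin(q[2]);return (1e3*(np.array([[c,s],[-s,c]])@(np.array(p)[:2]-q[:2]))).round(1)
E
python3 - <<'E'
from h import *
for p in [(267,91),(390,112),(377,171),(259,152)]: print('plate',tojig(onz('w2',p,.033)))
for p in [(75,13),(455,15)]: print('fence foot',tojig(onz('w2',p,.018)))
for p in [(437,233),(466,0)]: print('board edge y-190', tojig(onz('w2',p,.018)))
for p in [(2,178),(140,160),(154,213),(22,234)]: print('finished',tojig(onz('w2',p,.048)))
E
```

```text
plate [  6.8 -36.6]
plate [  -8.  -133.6]
plate [ -55.7 -126.5]
plate [-40.9 -28.5]
fence foot [ 62.8 112.1]
fence foot [  64.3 -181.3]
board edge y-190 [-117.2 -189.5]
board edge y-190 [  74.5 -188.3]
finished [-61.6 174.6]
finished [-45.9  62.3]
finished [-89.8  57.3]
finished [-109.8  171. ]
```

>>> arm_command:
  translation:
    - [0.3, -0.1, 5]
    - [0, 0, 4]
    - [0, 0, 1.7]
    - [0, 0, 0.4]
    - [0, 0, 0]
  twist: [0.5, 0, 0, 0, 0]

```text
time_s: 2.58
tool_pos: [0.4622, -0.1362, 0.0261]
tool_rot: [-179.8, -0.2, -95.9]
force: [0.5, -0.1, 0.6]
grip_width: 0.052
```

```bash
python3 go.py -10 -80 24 -90
```

```text
t 2.575 now jig mm [-78.  -89.2] z 26.1 yaw_jig -90.74 rot [-1.7984e+02 -1.5000e-01 -9.5920e+01] F jig [ 0.5  -0.01] Fz 0.62 w 0.0519852739742307
shift now-yaw cm [-1.01 -6.78  0.22] twist -0.74
shift at target yaw cm [-0.92 -6.8   0.21]
```

>>> arm_command:
  translation:
    - [-0.9, 0, 0.2]
    - [0, -0.6, 0]
    - [0, -0.6, 0]
    - [0, -0.6, 0]
    - [0, -0.6, 0]
    - [0, -0.6, 0]
    - [0, -0.6, 0]
    - [0, -0.6, 0]
  twist: [-0.7, 0, 0, 0, 0, 0, 0, 0]

```text
time_s: 3.58
tool_pos: [0.5072, -0.1318, 0.0264]
tool_rot: [-179.9, -0.3, -95.2]
force: [-3.0, -0.0, 2.7]
grip_width: 0.0521
```

```bash
python3 go.py -10 -80 24 -90
```

```text
t 3.575 now jig mm [-33.4 -80.8] z 26.4 yaw_jig -90.05 rot [-179.89   -0.26  -95.23] F jig [-2.99 -0.29] Fz 2.65 w 0.05206053674026469
shift now-yaw cm [-0.08 -2.34  0.25] twist -0.05
shift at target yaw cm [-0.08 -2.34  0.24]
```

>>> arm_command:
  translation:
    - [0, -0.6, 0.1]
    - [0, -0.6, 0.1]
    - [0, -0.6, 0]
    - [0, -0.5, 0]
    - [0, -0.4, 0]
  twist: [0, 0, 0, 0, 0]

```text
time_s: 4.2
tool_pos: [0.5362, -0.1344, 0.0242]
tool_rot: [-179.9, -0.2, -95.2]
force: [-3.7, -0.0, 2.9]
grip_width: 0.0521
```

>>> arm_command:
  translation:
    - [0, -0.3, 0]
    - [0, -0.3, 0]
    - [0, -0.3, 0]
  twist: [0, 0, 0]

```text
time_s: 4.58
tool_pos: [0.5415, -0.1348, 0.0237]
tool_rot: [179.6, -0.2, -95.3]
force: [-12.7, 1.2, 10.1]
grip_width: 0.0524
```

```bash
python3 go.py -10 -80 24 -90
```

```text
t 4.575 now jig mm [  1.  -80.7] z 23.7 yaw_jig -90.08 rot [179.55  -0.24 -95.26] F jig [-12.73   0.05] Fz 10.1 w 0.052373731450235404
shift now-yaw cm [-0.06  1.1  -0.02] twist -0.08
shift at target yaw cm [-0.07  1.1  -0.03]
```

>>> arm_command:
  translation:
    - [0, 1.5, 0]
    - [0, 1.5, 0]
    - [2.2, 0, 0]
    - [2.6, 0, 0]
    - [0, 0, 0]
    - [0, 0, 0]
    - [0, 0, 0]
    - [0, 0, 0]
  twist: [0, 0, 0, 0, -10, -10, -10, 0]

```text
time_s: 5.58
tool_pos: [0.5064, -0.1816, 0.0255]
tool_rot: [-179.9, -0.5, -64.4]
force: [-0.2, 0.5, 0.3]
grip_width: 0.0524
```

```bash
python3 go.py 2 -125 24 -60;  python3 -c "
from h import *
c=shot('wrist','w3')"
```

```text
t 5.575 now jig mm [ -29.8 -130.4] z 25.5 yaw_jig -59.24 rot [-179.93   -0.48  -64.42] F jig [-0.27  0.52] Fz 0.27 w 0.0523845691658332
shift now-yaw cm [ 1.16 -3.01  0.17] twist 0.76
shift at target yaw cm [ 1.12 -3.02  0.15]
```

View pics/w3.png

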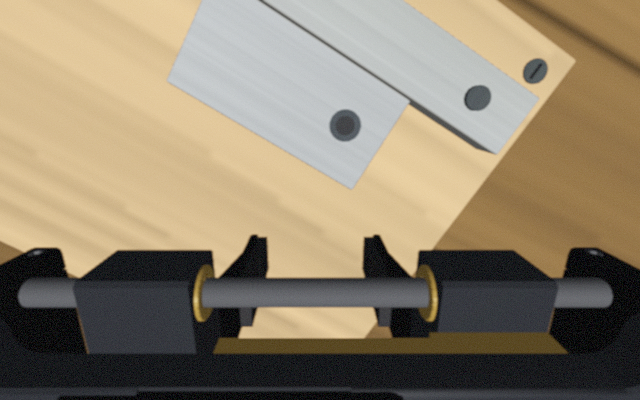

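The plate is flush along the fence. Its corners are at (352,188), (409,102) and (168,80), and its long edge is parallel to the fence.

```bash
python3 - <<'E'
from h import *
for p in [(352,188),(409,102),(168,80)]: print('plate',tojig(onz('w3',p,.033)))
for p in [(262,0),(409,102)]: print('edge',tojig(onz('w3',p,.033)))
for p in [(405,0),(537,97)]: print('fence back top',tojig(onz('w3',p,.038)))
E
```

```text
plate [  13.6 -126.2]
plate [  61.4 -126.6]
plate [ 13.5 -27.9]
edge [ 63.1 -49.1]
edge [  61.4 -126.6]
fence back top [  92.5 -100.6]
fence back top [  91.7 -173.2]
```

>>> arm_command:
  translation:
    - [0.5, -1.7, 0.1]
    - [0.5, -1.7, 0]
    - [0.2, -0.35, 0]
    - [0.2, -0.35, 0]
    - [0.1, -0.17, 0]
  twist: [0.7, 0, 0, 0, 0]

```text
time_s: 6.25
tool_pos: [0.554, -0.1764, 0.0246]
tool_rot: [-180.0, -0.5, -65.7]
force: [-5.2, -0.6, 3.5]
grip_width: 0.0519
```

```bash
python3 go.py 15 -109 24 -60
```

```text
t 6.25 now jig mm [  17.1 -121. ] z 24.6 yaw_jig -60.5 rot [-179.96   -0.48  -65.68] F jig [-5.17 -1.07] Fz 3.51 w 0.051880065347994886
shift now-yaw cm [-1.15 -0.4   0.05] twist -0.5
shift at target yaw cm [-1.14 -0.41  0.06]
```

>>> arm_command:
  translation:
    - [-0.36, -0.38, 0]
    - [-0.36, -0.38, 0]
    - [-0.36, -0.38, 0]
    - [-0.36, -0.38, 0]
    - [-0.36, -0.38, 0]
  twist: [-0.5, 0, 0, 0, 0]

```text
time_s: 6.88
tool_pos: [0.5554, -0.1613, 0.0227]
tool_rot: [179.0, -0.7, -65.5]
force: [-6.3, -8.0, 4.2]
grip_width: 0.0521
```

```bash
python3 go.py 17 48 24 -60
```

```text
t 6.875 now jig mm [  17.2 -105.8] z 22.7 yaw_jig -60.34 rot [178.99  -0.73 -65.52] F jig [-5.53 -8.52] Fz 4.23 w 0.05209863572128265
shift now-yaw cm [-13.37  -7.58  -0.43] twist -0.34
shift at target yaw cm [-13.33  -7.67  -0.13]
```

>>> arm_command:
  translation:
    - [-0.46, -0.4, -0.05]
    - [-0.46, -0.4, -0.05]
    - [-0.46, -0.4, 0]
    - [-0.46, -0.4, 0]
    - [-0.46, -0.4, 0]
    - [-0.46, -0.4, 0]
    - [-0.46, -0.4, 0]
    - [-0.46, -0.4, 0]
  twist: [0, 0, 0, 0, 0, 0, 0, 0]

```text
time_s: 7.88
tool_pos: [0.5571, -0.1385, 0.023]
tool_rot: [177.2, -1.9, -66.4]
force: [-5.7, -7.5, 3.8]
grip_width: 0.0525
```

```bash
python3 go.py 17 48 24 -60
```

```text
t 7.875 now jig mm [ 16.8 -82.9] z 23.0 yaw_jig -61.19 rot [177.18  -1.85 -66.37] F jig [-4.98 -7.99] Fz 3.77 w 0.05249079129579067
shift now-yaw cm [-11.45  -6.29  -0.79] twist -1.19
shift at target yaw cm [-11.33  -6.56  -0.1 ]
```

>>> arm_command:
  translation:
    - [-1.0, -0.68, -0.06]
    - [-1.0, -0.68, -0.06]
    - [-1.0, -0.68, -0.06]
    - [-1.0, -0.68, -0.06]
    - [-1.0, -0.68, -0.06]
  twist: [-0.4, -0.4, -0.3, -0.2, -0.2]

```text
time_s: 8.5
tool_pos: [0.5614, -0.0917, 0.0227]
tool_rot: [176.2, -2.4, -65.6]
force: [-4.7, -6.5, 3.1]
grip_width: 0.0524
```

```bash
python3 go.py 17 48 24 -60
```

```text
t 8.5 now jig mm [ 16.9 -35.9] z 22.7 yaw_jig -60.38 rot [176.16  -2.38 -65.56] F jig [-4.12 -6.9 ] Fz 3.07 w 0.05244054962080824
shift now-yaw cm [-7.28 -4.12 -0.71] twist -0.38
shift at target yaw cm [-7.26 -4.21 -0.13]
```

>>> arm_command:
  translation:
    - [-1.0, -0.68, -0.09]
    - [-1.0, -0.68, -0.09]
    - [-1.0, -0.68, -0.09]
    - [-1.0, -0.68, -0.09]
    - [-1.0, -0.68, -0.09]
    - [-1.0, -0.68, -0.09]
  twist: [-0.4, -0.3, -0.3, -0.2, -0.2, -0.2]

```text
time_s: 9.25
tool_pos: [0.5669, -0.0321, 0.0225]
tool_rot: [175.0, -2.9, -64.8]
force: [-4.6, -5.9, 4.1]
grip_width: 0.0523
```

```bash
python3 go.py 17 48 24 -60; python3 -c "
from h import *
a=shot('scene','s4')['img'][165:255,215:415];b=shot('side','d4')['img'][135:285,245:395]
cv2.imwrite('pics/both4.png',np.vstack([cv2.resize(a,(600,270),interpolation=2),np.hstack([cv2.resize(b,(330,330),interpolation=2),np.zeros((330,270,3),np.uint8)])]))"
```

```text
t 9.25 now jig mm [16.9 23.9] z 22.5 yaw_jig -59.57 rot [175.02  -2.89 -64.75] F jig [-4.06 -6.33] Fz 4.07 w 0.05233426637000769
shift now-yaw cm [-2.07 -1.2  -0.36] twist 0.43
shift at target yaw cm [-2.09 -1.21 -0.15]
```

View pics/both4.png

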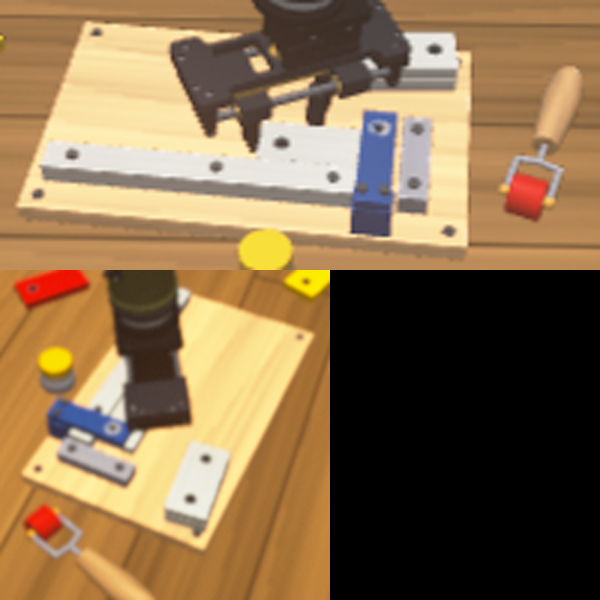

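The plate is flush to the fence and under the blue arm, with a small gap left to the stop. The finished stack, roller and tin haven't moved. I'll push the last ~24 mm in smaller steps.

>>> arm_command:
  translation:
    - [-0.85, -0.6, -0.08]
    - [-0.64, -0.48, -0.07]
    - [-0.6, -0.45, -0.06]
  twist: [0.2, 0, 0]

```text
time_s: 9.72
tool_pos: [0.5689, -0.0118, 0.0225]
tool_rot: [174.5, -3.2, -65.2]
force: [-4.8, -7.2, 3.6]
grip_width: 0.0522
```

```bash
python3 go.py 17 48 24 -60
```

```text
t 9.725 now jig mm [17.1 44.3] z 22.5 yaw_jig -60.03 rot [174.51  -3.21 -65.21] F jig [-4.1  -7.62] Fz 3.58 w 0.05221144594907081
shift now-yaw cm [-0.32 -0.16 -0.19] twist -0.03
shift at target yaw cm [-0.33 -0.17 -0.15]
```

>>> arm_command:
  translation:
    - [-0.5, -0.38, -0.04]
    - [-0.5, -0.38, -0.04]
  twist: [0, 0]

```text
time_s: 9.98
tool_pos: [0.5692, -0.0077, 0.0224]
tool_rot: [173.9, -3.7, -65.5]
force: [-4.9, -14.4, 4.1]
grip_width: 0.0521
```

>>> arm_command:
  translation:
    - [-0.5, -0.38, -0.03]
  twist: [0]

```text
time_s: 10.1
tool_pos: [0.5692, -0.0077, 0.0223]
tool_rot: [173.5, -4.1, -65.7]
force: [-6.6, -11.9, 6.7]
grip_width: 0.0524
```

```bash
python3 go.py 17 48 24 -60
```

```text
t 10.1 now jig mm [17.1 48.4] z 22.3 yaw_jig -60.5 rot [173.54  -4.05 -65.68] F jig [ -5.48 -12.41] Fz 6.75 w 0.05244207285447372
shift now-yaw cm [ 0.05  0.05 -0.16] twist -0.5
shift at target yaw cm [ 0.03  0.03 -0.17]
```

The plate is blocked against the stop: the push force rose to 12–14 N with no more motion. I'll retreat diagonally away from the corner, then up.

>>> arm_command:
  translation:
    - [0.37, 1.37, -0.1]
    - [0.5, 1.8, -0.2]
    - [0, 0, -5]
    - [0, 0, -6]
    - [0, 0, -4]
    - [2.0, 3.0, 0]
    - [3.0, 2.0, 0]
    - [0, 0, 0]
  twist: [0, 0, 0, 0, 0, 0, 0, 0]

```text
time_s: 11.1
tool_pos: [0.5279, -0.0748, 0.1945]
tool_rot: [174.4, -4.0, -65.5]
force: [-1.0, 0.7, -0.5]
grip_width: 0.052
```

```bash
python3 go.py; python3 -c "
from h import *
shot('wrist','w5')
a=shot('scene','s5')['img'][165:255,215:415];b=shot('side','d5')['img'][135:285,245:395]
cv2.imwrite('pics/both5.png',np.hstack([cv2.resize(cv2.imread('pics/w5.png'),(400,250)),cv2.resize(a,(400,250),interpolation=2)]));cv2.imwrite('pics/d5c.png',cv2.resize(b,(600,600),interpolation=2))"
```

```text
t 11.1 now jig mm [-18.  -22.1] z 194.5 yaw_jig -60.3 rot [174.39  -3.99 -65.48] F jig [-1.08  0.61] Fz -0.47 w 0.05196906625425641
```

View pics/both5.png

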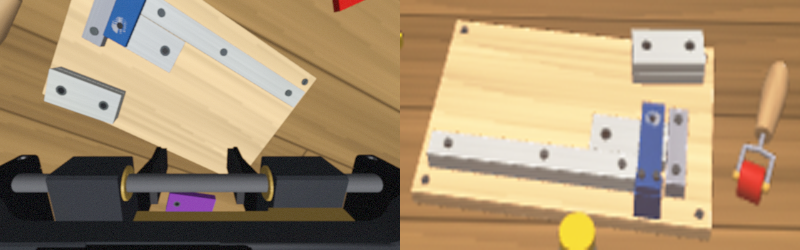

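View pics/d5c.png

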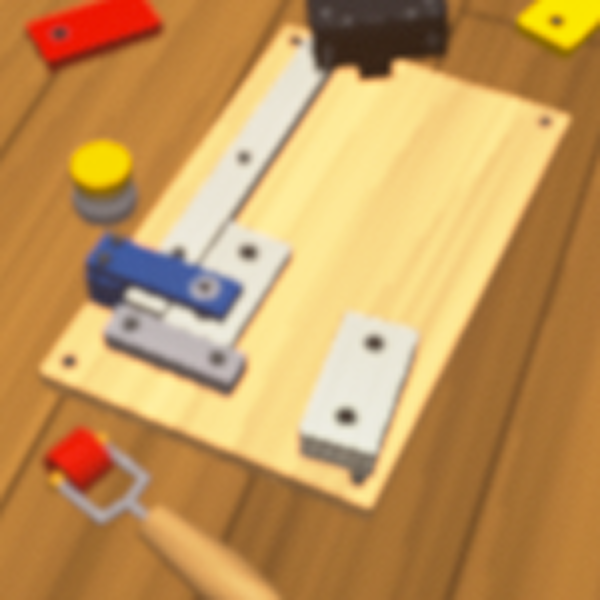

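The plate is in the corner. In the side crop its -y end corner is at (291,251), the far end meets the stop, and the other objects are where they were. I'll check the numbers.

```bash
python3 - <<'E'
from h import *
si=lambda x,y:((x+.5)/4-.5+245,(y+.5)/4-.5+135)
print('side -x-y corner (exp 10,30)',tojig(onz('d5',si(291,251),.033)),'fence-side',tojig(onz('d5',si(232,220),.033)))
print('wrist',tojig(onz('w5',(275,115),.033)),tojig(onz('w5',(298,66),.033)))
for n,m in (('s5','scene1'),('d5','side1')):
    d=cv2.absdiff(cv2.imread(f'pics/{n}.png') if False else optics.read_camera('scene' if n=='s5' else 'side')['img'],cv2.imread(f'pics/{m}.png')).max(2)
    # loose things: mean change in their windows
    W={'scene':[(328,172,372,198),(380,185,412,240),(292,240,316,268)],'side':[(318,212,350,255),(254,240,318,292),(260,170,282,192)]}['scene' if n=='s5' else 'side']
    print(n,[int(d[b:e,a:c].max()) for a,b,c,e in W])
w=cv2.imread('pics/w5.png')[0:160,60:320];cv2.imwrite('pics/w5c.png',cv2.resize(w,None,fx=3,fy=3,interpolation=2))
E
```

```text
side -x-y corner (exp 10,30) [ 9.4 36.4] fence-side [59.1 28.5]
wrist [15.1 27.2] [63.5 28.9]
s5 [7, 7, 7]
d5 [8, 9, 8]
```

View pics/w5c.png

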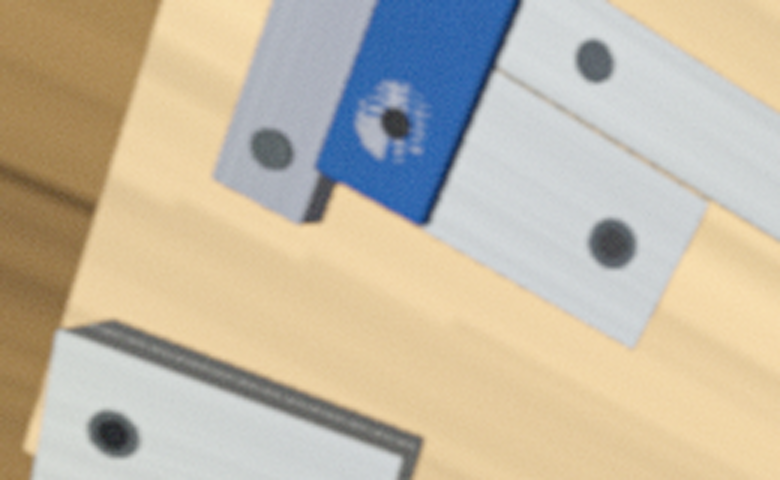

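```bash
python3 - <<'E'
from h import *
for f in ('w3','w5'):
    E,K=load(f);print(f,'cam jig',tojig(E[:3,3]),E[2,3].round(3))
q=np.load('jig.npy');c,s=np.cos(q[2]),np.sin(q[2])
W=lambda x,y,z:np.r_[q[:2]+np.array([[c,-s],[s,c]])@[x/1e3,y/1e3],z/1e3]
for f,ys in (('w5',(40,60,80)),('w3',(-70,-90,-110))):
    im=cv2.imread(f'pics/{f}.png').astype(np.float32)
    for y in ys:
        a,b=proj(f,W(55,y,33)),proj(f,W(70,y,38));fe=[proj(f,W(60,y,z)) for z in (33,38)];u=(b-a)/np.linalg.norm(b-a)
        print(f,y,'expected strip px',round(float((fe[1]-fe[0])@u),2), 'px/mm',round(float(np.linalg.norm(proj(f,W(61,y,33))-fe[0])),2))
        t=np.arange(-2,np.linalg.norm(b-a)+3,.5);p=a+np.outer(t,u)
        v=cv2.remap(im,p[:,0].astype(np.float32)[None],p[:,1].astype(np.float32)[None],1)[0]
        print('  ',[tuple(int(k) for k in x) for x in v if x.min()<185])
E
```

```text
w3 cam jig [ 38.3 -88.5] 0.188
w5 cam jig [59.8 34.5] 0.348
w5 40 expected strip px 0.01 px/mm 1.18
   [(175, 186, 193), (168, 182, 191), (166, 180, 189), (175, 186, 191)]
w5 60 expected strip px 0.07 px/mm 1.2
   [(178, 191, 199), (170, 184, 194), (175, 185, 192), (183, 188, 191)]
w5 80 expected strip px 0.16 px/mm 1.22
   [(177, 182, 183), (173, 179, 180), (179, 183, 185)]
w3 -70 expected strip px 1.98 px/mm 2.47
   [(177, 179, 176), (162, 164, 162), (140, 142, 141), (117, 119, 119), (102, 104, 104), (103, 106, 106), (114, 118, 117), (136, 140, 138), (157, 159, 157), (171, 173, 171), (182, 184, 182)]
w3 -90 expected strip px 1.74 px/mm 2.41
   [(177, 178, 175), (158, 161, 158), (136, 139, 136), (113, 116, 114), (97, 100, 99), (105, 108, 107), (118, 123, 121), (139, 143, 141), (160, 162, 161), (175, 177, 175), (184, 186, 183)]
w3 -110 expected strip px 1.72 px/mm 2.36
   [(180, 181, 178), (161, 164, 161), (139, 142, 140), (118, 121, 120), (104, 108, 107), (107, 110, 109), (122, 125, 123), (141, 143, 142), (159, 161, 160), (177, 179, 177)]
```

From straight above (camera at jig x ≈ 60), a faint seam of about half a millimetre shows near the plate's -y end, fading to nothing toward the stop. I'll give it one gentle nudge square to the fence there.

```bash
python3 go.py -8 28 50 -60;python3 go.py -8 28 24 -60
```

```text
t 11.35 now jig mm [-18.  -17.6] z 193.2 yaw_jig -59.9 rot [174.31  -3.81 -65.08] F jig [-0.5  -0.16] Fz -0.11 w 0.05235815976336442
shift now-yaw cm [-4.39 -4.53 13.68] twist 0.1
shift at target yaw cm [-3.45 -3.15 14.32]
t 11.35 now jig mm [-18.  -17.6] z 193.2 yaw_jig -59.9 rot [174.31  -3.81 -65.08] F jig [-0.5  -0.16] Fz -0.11 w 0.05235815976336442
shift now-yaw cm [-4.57 -4.79 16.26] twist 0.1
shift at target yaw cm [-3.45 -3.15 16.92]
```

>>> arm_command:
  translation:
    - [-2.2, -2.3, 3]
    - [-2.2, -2.3, 5]
    - [-0.2, -0.2, 5]
    - [0, 0, 1]
    - [0, 0, 0]
  twist: [0, 0, 0, 0, 0]

```text
time_s: 11.98
tool_pos: [0.5469, -0.0166, 0.044]
tool_rot: [174.6, -3.8, -64.7]
force: [0.9, -0.9, 0.8]
grip_width: 0.0523
```

```bash
python3 go.py -8 28 24 -60;python3 go.py 12 28 24 -60
```

```text
t 11.975 now jig mm [-4.4 37.6] z 44.0 yaw_jig -59.56 rot [174.61  -3.76 -64.74] F jig [ 0.95 -0.84] Fz 0.76 w 0.052276827600773075
shift now-yaw cm [0.51 0.6  2.1 ] twist 0.44
shift at target yaw cm [0.65 0.79 2.  ]
t 11.975 now jig mm [-4.4 37.6] z 44.0 yaw_jig -59.56 rot [174.61  -3.76 -64.74] F jig [ 0.95 -0.84] Fz 0.76 w 0.052276827600773075
shift now-yaw cm [ 1.52 -1.12  2.01] twist 0.44
shift at target yaw cm [ 1.65 -0.94  2.  ]
```

>>> arm_command:
  translation:
    - [0.5, 0.6, 0]
    - [0.1, 0.1, 1.8]
    - [0, 0, 0.2]
  twist: [0.4, 0, 0]

```text
time_s: 12.35
tool_pos: [0.5449, -0.0285, 0.0285]
tool_rot: [175.0, -4.0, -65.3]
force: [0.3, -0.2, -0.1]
grip_width: 0.0523
```

```bash
python3 go.py 17 28 24 -60
```

```text
t 12.35 now jig mm [-5.3 25.5] z 28.5 yaw_jig -60.1 rot [174.99  -4.04 -65.28] F jig [ 0.36 -0.2 ] Fz -0.12 w 0.052285794765153895
shift now-yaw cm [ 0.86 -2.09  0.33] twist -0.1
shift at target yaw cm [ 0.9  -2.05  0.45]
```

>>> arm_command:
  translation:
    - [0.4, -0.75, 0.3]
    - [0.35, -0.6, 0.05]
    - [0.15, -0.26, 0]
    - [0.15, -0.26, 0]
  twist: [0, 0, 0, 0]

```text
time_s: 12.85
tool_pos: [0.5675, -0.031, 0.0244]
tool_rot: [174.9, -4.0, -65.3]
force: [-6.8, 0.8, 4.1]
grip_width: 0.0523
```

```bash
python3 go.py 17 28 24 -60
```

```text
t 12.85 now jig mm [17.4 25.1] z 24.4 yaw_jig -60.12 rot [174.95  -4.04 -65.3 ] F jig [-6.8   0.17] Fz 4.07 w 0.05229647387908943
shift now-yaw cm [-0.28 -0.11  0.01] twist -0.12
shift at target yaw cm [-0.27 -0.11  0.04]
```

Contact, with 6.8 N against the fence. One more press, then straight back, up and clear.

>>> arm_command:
  translation:
    - [0.15, -0.26, 0]
    - [-0.1, 0.17, 0]
    - [-0.6, 1.0, 0]
    - [-0.6, 1.0, 0]
    - [0, 0, -5]
    - [0, 0, -6]
    - [0, 0, -4]
    - [3, 0, 0]
    - [3, 0, 0]
    - [0, 0, 0]
  twist: [0, 0, 0, 0, 0, 0, 0, 0, 0, 0]

```text
time_s: 14.1
tool_pos: [0.5721, -0.0664, 0.1841]
tool_rot: [174.7, -4.1, -65.1]
force: [-0.2, -0.1, 0.1]
grip_width: 0.0522
```

```bash
python3 go.py; python3 - <<'E'
from h import *
c=shot('wrist','w6')
q=np.load('jig.npy');cc,s=np.cos(q[2]),np.sin(q[2])
a=proj('w6',np.r_[q[:2]+np.array([[cc,-s],[s,cc]])@[.04,.075],.033]).astype(int);print(a,tojig(c['E'][:3,3]))
x,y=max(a[0]-100,0),max(a[1]-75,0);cv2.imwrite('pics/w6c.png',cv2.resize(c['img'][y:y+150,x:x+200],None,fx=4,fy=4,interpolation=2))
for n in ('scene','side'):
    d=cv2.absdiff(shot(n,n+'6')['img'],cv2.imread(f'pics/{n}1.png')).max(2)
    W={'scene':[(328,172,372,198),(380,185,412,240),(292,240,316,268)],'side':[(318,212,350,255),(254,240,318,292),(260,170,282,192)]}[n]
    print(n,[int(d[b:e,a:c].max()) for a,b,c,e in W])
E
```

```text
t 14.1 now jig mm [25.3 -9.8] z 184.1 yaw_jig -59.92 rot [174.71  -4.06 -65.1 ] F jig [-0.19 -0.11] Fz 0.1 w 0.052178188238731646
[230 115] [101.9  47.1]
scene [8, 8, 8]
side [8, 9, 8]
```

View pics/w6c.png

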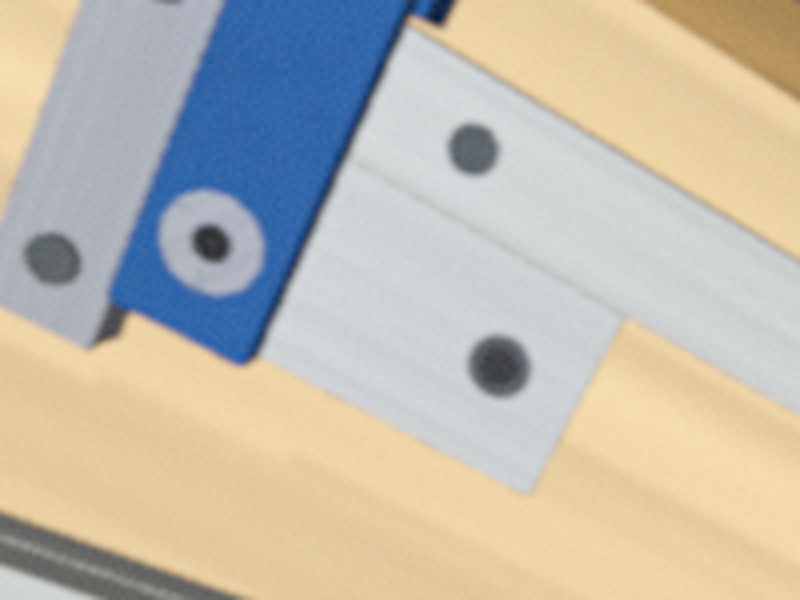

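The seam is now only a thin, even line with no board showing through, and the plate's edge is parallel to the fence. The gripper is at z = 0.18 m, clear of everything. I'll check the -y end position and hand in.

```bash
python3 - <<'E'
from h import *
print('end corners (exp 60,30 / 10,30)',tojig(onz('w6',(130+620/4,40+318/4),.033)),tojig(onz('w6',(130+528/4,40+493/4),.033)),'stop front corner top (exp -6,130)',tojig(onz('w6',(130+92/4,40+322/4),.038)))
print(env.sign_off())
E
```

```text
end corners (exp 60,30 / 10,30) [61.2 30.4] [13.7 30.1] stop front corner top (exp -6,130) [  3.7 131.3]
the job is handed in; nothing more can be done
None
```

The plate is loaded in the drill jig, home in the corner against the fence and the end stop, and the job is handed in. It took about 14 s on the robot's clock.

**What I did:** I pushed the loose plate flat against the fence with both fingertips. I then slid it along the fence under the bush arm, one finger behind its end and the other pressing it to the fence. At the stop the push force rose to about 12–14 N with no more travel. I never gripped or lifted the plate.

**Last checks:**
- **Fence:** After the slide a seam of roughly half a millimetre showed near the plate's -y end, so I gave it one gentle nudge of about 7 N against the fence. The last wrist picture shows a thin, even seam with no board visible.
- **End stop:** The plate's free end measures y = 30.1–30.4 mm in the jig, against 30 mm expected. The contact at the stop itself is hidden under the arm, so seating there rests on this and the push force.
- **Other things:** The finished plates, roller and tin show no change from the first pictures in either fixed camera.
- **Hand:** It is clear at 0.18 m with no force on the tool.

**Disagreements:** The wrist camera read jig x as 1–4 mm too large at the plate's corners. A rough side-camera reading of one plate corner was about 6 mm off in y, and a wrist reading of the stop's front corner was about 10 mm off in x. The tool also tilted about 7° under the pushing load, which had no effect on the result.

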